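Release the loaf from the ratchet clamp

TASK

Two slicing-board clamps stand on the breakfast table; free the baguette from the one that holds it. Lift that clamp's ratchet pawl well clear of the teeth (it stays up by itself; leave it up), and only then pull the toothed bar by its wooden knob all the way back to its stop. Leave the loaf lying in its place, and do not touch the other clamp, the one with the jam jar.

Things in the scene. Friction and masses are not known exactly. Their poses are not given: they have to be found in the camera images.
- bread_clamp_crossbar (a point): Centre of the round dark steel crossbar (14 mm thick, 26 mm long) on the free end of the baguette clamp's pawl lever, 68 mm above the table when down. Axes at pawl value 0: x along the toothed bar, from wooden knob to loaf; y along the crossbar; z up; they turn with the lever. Hinge: 75 mm away in its -x, parallel to y, so it swings up and back. Bar beneath: 14 mm wide. Jaw 38 mm off on +x.
- bread_clamp_pawl (a joint): Angle of that pawl lever in rad: 0 = down and level, its tooth in the rack; 1.2 = end stop, up. The tooth is clear above about 0.3. Stiff friction hinge, no spring: it stays where it is left; about 2 N at the crossbar moves it. While it is down the bar cannot be pulled out.
- bread_clamp_knob (a point): Centre of the upright round pale wooden knob (24 mm diameter, 36 mm high) on the near end of the baguette clamp's toothed bar, 70 mm above the table (foot 52 mm, top 88 mm). Axes: +x along the bar towards the loaf (it is pulled out along -x), z up. The clamp's metal guide begins 62 mm away on +x.
- bread_clamp_bar (a joint): How far that toothed bar has been pulled out, in m: 0 = fully in, at most 2 mm at the start, 0.090 = fully back at its end stop. Sliding friction about 2 N; the jaw moves with it.
- loaf_middle (a point): Middle of the half baguette (180 mm long, 62 mm thick, 0.18 kg, loose) lying across the clamp's wooden base between the jaw and the fixed far fence, 3 to 4 mm of play each side; 28 mm above the base's top, which is 18 mm above the table. y is along the loaf, z up.
- jar_clamp: The other, identical clamp, which holds an orange jam jar (64 mm diameter, 100 mm high, steel lid); not to be touched. Origin: on the table under the base, 125 mm from its wooden knob in +x; +x runs from the knob to the jar, z up. The base spans x -140 to +170 mm and y -65 to +65 mm; the jar stands about x = +116 mm, up to 118 mm high. Either clamp may be on either side.

How it is judged:
By the outcome, as a careful person would: the job done as asked, in the order asked, and still so for the second after the job is handed in, with the robot touching nothing.
It also fails if it takes over 40 s, if anything falls off the work surface, if the arm or the gripper's body presses on something with over 40 N, if the wrist force passes 120 N, or if a joint passes its speed limit or range.

ROBOT

A 7-joint arm with a two-finger parallel gripper is mounted at the origin on the work surface. World frame = base frame: x ahead of the robot, y to its left, z up, the work surface at z = 0. Lengths are in m, angles in rad, forces in N, time in s.
With the tool pointing down it reaches from about 0.4 to 0.85 m from the base axis. Payload 10.4 kg.
Tool frame: the origin (TCP) lies on the centre line of the jaws, within the pads' length; the fingertips stand 8 mm ahead of it and the grasp point (between the pads) lies 11 mm behind it (r.finger_overhang is the distance from the TCP to the fingertips, in m); z points along the fingers, y is the line along which they close (so a half turn about z gives the same grasp; the last joint's range is limited). The gripper opens to 87 mm and grips with 3 to 60 N. Pads are 19 mm wide; open, the fingers measure 117 mm over their backs; the gripper's body (75 mm by 190 mm) begins 51 mm behind the grasp point.
Start: joints at [1.18, 0.332, -0.065, 1.46, 0.022, 1.35, -0.088], TCP at [0.225, -0.583, 0.231] pointing down, gripper open.
Joint ranges: [-2.6, 2.6], [-0.5, 2.12], [-1.47, 1.34], [0.16, 2.42], [-1.27, 4.41], [0.06, 2.06], [-2.6, 2.6]. Speed limits (rad/s): [2.22, 2.22, 2.79, 2.79, 3.14, 3.14, 3.14].

INTERFACE

Orientations are given as a unit quaternion [x, y, z, w].
In Python, from bench import r, vision gives the robot as it stands.
- The arm moves only by the tool drive_tool, never from a script. Its argument "series" is a list of rows, each a list of 2 entries, a list of its own where there are three numbers: the shift along the world's x, y, z in cm, then the turn about the world's z in degrees. A call has exactly 10 rows; each row shifts and turns the commanded pose from where the row before left it; what a row does not reach is not made up. A row lasts 1/8 s, in which the tool goes at most 62.5 mm and 10.7 degrees, less where a joint would pass 70% of its speed; a pose out of reach is approached as far as the arm can. A call with a gripper value outside its range is refused whole. "hand" is the closure, from 0 (fully open) to 1 (shut), set as the call begins (left out, the last holds). The fingers move at their own pace and stop on an object; "newtons" is the grip in N (left out, the last holds). Time passes only in rows, so rows that do not move let the fingers close, or fill a call up. It gives the time, the measured TCP pose, the force, the opening and the grip force at its end, in the units of the state.
- r.read_state(): the state, without advancing time (a new reading comes with each control period).
- vision.camera(name): name is "side" or "top"; returns a dict with "color" (384x512x3 uint8, red, green, blue), "intrinsics" (3x3 intrinsics, pixels), "k1" (the pictures are not rectified: a ray, as slopes to the right and down, at radius r is drawn at 1 + k1 r^2 times it, then the intrinsics apply), "R" (3x3) and "t" (3): a world point X has camera coordinates R X + t. Camera axes: x right, y down, z forward; pixel columns grow to the right and rows downward; lengths in m; the calibration is good to about 2 mm. A picture is of the moment at which its call begins. There is no depth.
- r.close_job(): hands the job in; it is judged then, once.
The state is a dict: "time": time; "joint_positions": joint angles; "joint_vel": joint speeds; "joint_torque": joint torques, N m; "ee_pos": TCP position; "eef_rot": TCP orientation; "ft_force": force on the tool from outside, world axes, zero at the start; "torque": the same for the moment, N m; "width": finger opening in m; "grip_force": force on a finger pad.
Only numpy, scipy, OpenCV 4.12 (cv2) and the standard library are available. Lean on these libraries where they do the work, as an engineer would, in place of code of your own. Each camera call takes 0.05 s, during which the arm holds its last target. There are 200 camera calls.

## Working session

There is one attempt and no reset: what is moved stays moved. The work goes in short steps, Python scripts to look and compute and a tool call to move; the robot and the scene stay as the last step left them, time stands still between calls to the robot, and variables do not carry over. Pictures are saved under pics/ and viewed, at most 10 in all, crops included, and the job is handed in when it is done.

Besides the shell and the picture viewer there is one more tool, called after "Request:" as name([rows], argument=value, ...), one row to a line, values as JSON. drive_tool: Moves the arm, as the interface text tells. Its arguments: {"type":"object","properties":{"series":{"type":"array"},"hand":{"type":"number"},"newtons":{"type":"number"}},"required":["series"]}

```bash
mkdir -p pics; cat > h.py <<'E'
import numpy as np, cv2
from bench import r, vision
def ray(c,px):
    K=np.array(c["intrinsics"],float);k1=float(c["k1"]);R=np.array(c["R"]);t=np.array(c["t"])
    d=np.array([(px[0]-K[0,2])/K[0,0],(px[1]-K[1,2])/K[1,1]]);u=d.copy()
    for _ in range(30): u=d/(1+k1*(u@u))
    v=R.T@np.array([u[0],u[1],1]);return -R.T@t,v/np.linalg.norm(v)
def plane(c,px,z):
    o,v=ray(c,px);return o+v*(z-o[2])/v[2]
def tri(c1,p1,c2,p2):
    o1,a=ray(c1,p1);o2,b=ray(c2,p2)
    s=np.linalg.lstsq(np.c_[a,-b],o2-o1,rcond=None)[0]
    A=o1+a*s[0];B=o2+b*s[1];return (A+B)/2,np.linalg.norm(A-B)
def proj(c,X):
    K=np.array(c["intrinsics"],float);q=np.array(c["R"])@X+np.array(c["t"]);u=q[:2]/q[2];u=u*(1+float(c["k1"])*(u@u))
    return K[:2,:2]@u+K[:2,2]
E
python3 - <<'E'
from h import *
import pickle
C={n:vision.camera(n) for n in("top","side")}
pickle.dump(C,open("c0.pkl","wb"))
for n,c in C.items():
    cv2.imwrite(f"pics/{n}0.png",cv2.resize(c["color"][:,:,::-1],(768,576)))
    print(n,c["intrinsics"],c["k1"],-np.array(c["R"]).T@c["t"],np.array(c["R"]).round(2))
s=r.read_state();print({k:np.round(v,3) for k,v in s.items()}, r.finger_overhang)
E
```

```text
top [[436.28561304   0.         248.81840356]
 [  0.         436.28561304 187.04536022]
 [  0.           0.           1.        ]] -0.11603137453058762 [0.53246378 0.00181759 0.80965006] [[ 0.   -1.    0.  ]
 [-0.99 -0.   -0.13]
 [ 0.13 -0.   -0.99]]
side [[423.59036016   0.         251.23470164]
 [  0.         423.59036016 192.51018784]
 [  0.           0.           1.        ]] -0.15399091075478125 [0.32439923 0.46616927 0.6081031 ] [[-0.85 -0.53  0.01]
 [-0.37  0.56 -0.74]
 [ 0.39 -0.63 -0.67]]
{'time': np.float64(0.1), 'joint_positions': array([ 1.18 ,  0.333, -0.065,  1.461,  0.022,  1.35 , -0.088]), 'joint_vel': array([ 0.   , -0.001, -0.   , -0.001,  0.   ,  0.001,  0.001]), 'joint_torque': array([ 3.0000e-03, -6.2455e+01,  2.5000e-02, -3.9072e+01, -6.1000e-02,
        3.7000e-02,  0.0000e+00]), 'ee_pos': array([ 0.225, -0.583,  0.23 ]), 'eef_rot': array([ 0.983,  0.183, -0.   , -0.001]), 'ft_force': array([-0.732, -0.343, -0.095]), 'torque': array([ 0.039, -0.017, -0.036]), 'grip_force': np.float64(0.0), 'width': np.float64(0.087)} 0.008
```

View pics/top0.png

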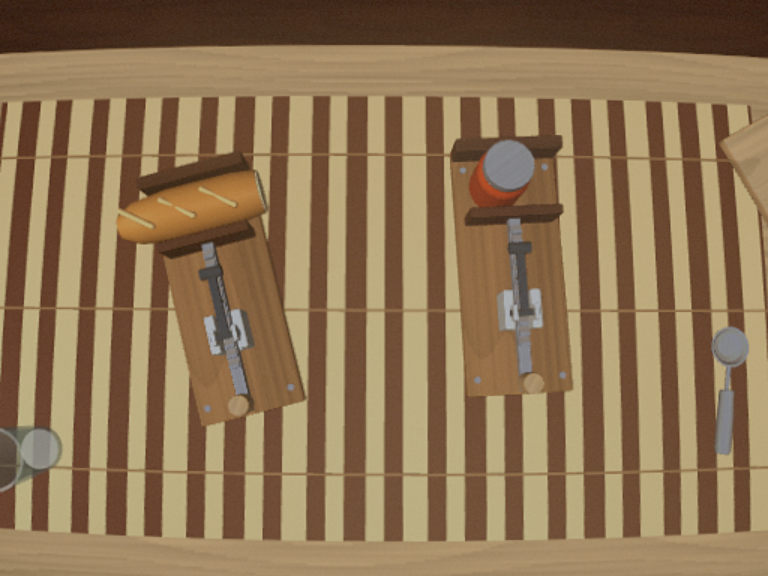

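View pics/side0.png

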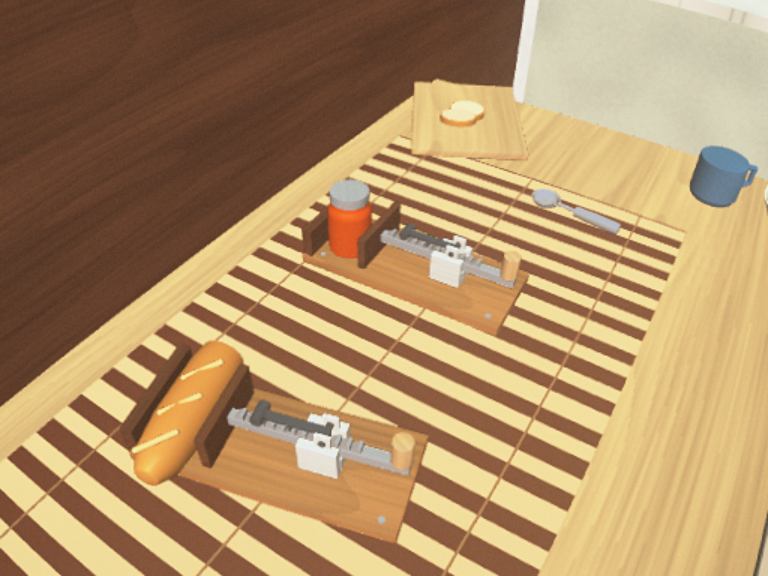

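The top view shows the baguette clamp on the left, with its crossbar at about (210,271) and its knob at about (238,405) in the enlarged picture. In the side view they are at about (260,410) and (402,450). The jar clamp is on the right. Next I'll measure precisely with masks and crops.

```bash
python3 - <<'E'
from h import *
import pickle
C=pickle.load(open("c0.pkl","rb"))
t=C["top"]["color"][150:290,100:210];s=C["side"]["color"][255:325,140:290]
a=cv2.resize(t,None,fx=4,fy=4,interpolation=cv2.INTER_CUBIC);b=cv2.resize(s,None,fx=2.4,fy=2.4,interpolation=cv2.INTER_CUBIC)
b=cv2.resize(s[:, :],None,fx=5,fy=5,interpolation=cv2.INTER_CUBIC)
cv2.imwrite("pics/tc.png",a[:,:,::-1]);cv2.imwrite("pics/sc.png",b[:,:,::-1])
E
```

```text
(no output)
```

View pics/tc.png

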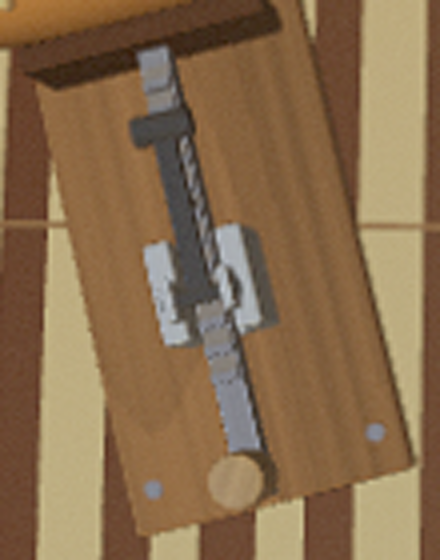

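View pics/sc.png

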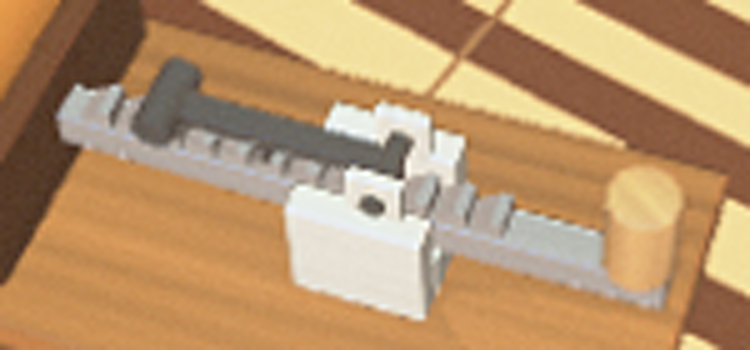

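The top crop shows the crossbar centre at (160,129) and the knob top at (237,481). The side crop shows the crossbar centre at (167,102) and the knob top at (644,198). I'll refine these with masks and triangulate.

```bash
python3 - <<'E'
from h import *
import pickle
C=pickle.load(open("c0.pkl","rb"));T,S=C["top"],C["side"]
# dark-steel masks restricted to crossbar windows (grey, low sat, dark)
def dark(c,x0,x1,y0,y1,vmax):
    h=cv2.cvtColor(c["color"],cv2.COLOR_RGB2HSV)[y0:y1,x0:x1].astype(int)
    m=((h[...,2]<vmax)&(h[...,1]<70)).astype(np.uint8)
    n,l,st,ce=cv2.connectedComponentsWithStats(m);i=1+np.argmax(st[1:,4])
    return st[i],ce[i]+[x0,y0],m
for c,w in((T,(128,152,174,190)),(S,(162,184,262,290))):
    st,ce,m=dark(c,*w,100);print(st,ce.round(1));print("\n".join("".join(".#"[v] for v in q) for q in m))
def wood(c,x0,x1,y0,y1):
    h=cv2.cvtColor(c["color"],cv2.COLOR_RGB2HSV)[y0:y1,x0:x1].astype(int);print(np.array2string(h[...,2],max_line_width=200))
pT=(139.6,181.9);pS=(173,274.9);kT=(158.8,269.8);kS=(268.3,294.1)
X,e=tri(T,pT,S,pS);K,f=tri(T,kT,S,kS);print("cross",X,e,"knobtop",K,f)
for n,a in(("cross z68",(pT,pS,.068)),("knobtop z88",(kT,kS,.088))):
    print(n,plane(T,a[0],a[2]),plane(S,a[1],a[2]))
d=X-K;print("dist",np.hypot(*d[:2]),"yaw",np.degrees(np.arctan2(d[1],d[0])))
b=[plane(T,(100+u/4-.4,150+v/4-.4),.018) for u,v in((153,489),(375,432))];d=b[1]-b[0];print("base yaw",np.degrees(np.arctan2(d[1],d[0]))+90,b)
E
```

```text
[  5   0  15  16 134] [140.5 182.3]
................##......
.................#......
...............##.......
..............####......
..........#########.....
........###########.....
.....##############.....
.....###############....
.....###############....
.....###############....
.....#############......
......##########........
...........#####...##...
...........#####....#...
...........######.......
...........#######.#....
[11 15  5  6 16] [174.4 279.2]
......................
......................
......................
......................
......................
......................
...........#..........
..........#......#....
..........#......#....
.........#.....###....
................#.....
........#.............
.............#........
.......#..............
......#....#..........
#.....#......#........
.....#.....####.......
.....#.....#####......
.....##....###.....#..
......#....##.........
...........#..........
......................
......................
......................
......................
......................
......................
......................
cross [0.63525043 0.18987063 0.06997284] 0.0006409883123283451 knobtop [0.48691998 0.14900653 0.08641388] 0.0008868702222780459
cross z68 [0.63580637 0.19054627 0.068     ] [0.63607421 0.18874271 0.068     ]
knobtop z88 [0.48742096 0.14887096 0.088     ] [0.48602042 0.14979392 0.088     ]
dist 0.15385642584506734 yaw 15.402544831478322
base yaw 14.955995591567685 [array([0.47879411, 0.20131088, 0.018     ]), array([0.50561074, 0.10092149, 0.018     ])]
```

Request:
drive_tool([
  [[2.05,3.87,0],-0.6],
  [[2.05,3.87,0],-0.6],
  [[2.05,3.87,0],-0.6],
  [[2.05,3.87,0],-0.6],
  [[2.05,3.87,0],-0.6],
  [[2.05,3.87,0],-0.6],
  [[2.05,3.87,0],-0.6],
  [[2.05,3.87,0],-0.6],
  [[2.05,3.87,0],-0.6],
  [[2.05,3.87,0],-0.6],
], hand=0)

```text
time: 1.35
ee_pos: [0.4301, -0.1948, 0.2304]
eef_rot: [0.991, 0.131, -0.0, 0.0]
ft_force: [0.9, -0.5, 0.5]
width: 0.087
grip_force: 0.0
```

Request:
drive_tool([
  [[2.05,3.87,0],0],
  [[2.05,3.87,0],0],
  [[2.05,3.87,0],0],
  [[2.05,3.87,0],0],
  [[2.05,3.87,0],0],
  [[2.05,3.87,0],0],
  [[2.05,3.87,0],0],
  [[2.05,3.87,0],0],
  [[2.05,3.87,0],0],
  [[2.05,3.87,0],0],
])

```text
time: 2.6
ee_pos: [0.6353, 0.1917, 0.23]
eef_rot: [0.991, 0.131, -0.0, 0.0]
ft_force: [-0.1, -0.5, -0.0]
width: 0.0871
grip_force: 0.0
```

Request:
drive_tool([
  [[0,-0.15,-2.5],0],
  [[0,0,-2.5],0],
  [[0,0,-2.5],0],
  [[0,0,-2.5],0],
  [[0,0,-2.0],0],
  [[0,0,-1.5],0],
  [[0,0,-1.5],0],
  [[0,0,-1.3],0],
  [[0,0,-1.0],0],
  [[0,0,0],0],
])

```text
time: 3.85
ee_pos: [0.6344, 0.1891, 0.0568]
eef_rot: [0.991, 0.131, -0.001, 0.0]
ft_force: [0.8, 0.7, 0.3]
width: 0.087
grip_force: 0.0
```

```bash
python3 - <<'E'
from h import *
c=vision.camera("side")
cv2.imwrite("pics/s1.png",cv2.resize(c["color"][200:384,60:310],None,fx=3,fy=3)[:,:,::-1])
s=r.read_state();print(s["ee_pos"],s["ft_force"])
E
```

```text
[0.63475333 0.1893489  0.05755052] [-0.14514013  0.32686374  0.3100346 ]
```

View pics/s1.png

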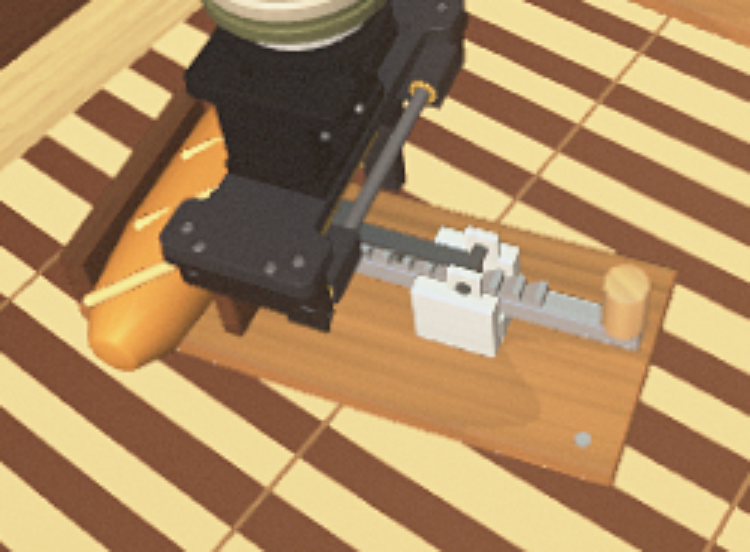

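The gripper stands over the crossbar, with the lever at about (420,245) running out of it towards the hinge. Nothing is touching, so I'll close.

Request:
drive_tool([
  [[0,0,0],0],
  [[0,0,0],0],
  [[0,0,0],0],
  [[0,0,0],0],
  [[0,0,0],0],
  [[0,0,0],0],
  [[0,0,0],0],
  [[0,0,0],0],
  [[0,0,0],0],
  [[0,0,0],0],
], hand=1, newtons=15)

```text
time: 5.15
ee_pos: [0.6347, 0.1896, 0.0576]
eef_rot: [0.991, 0.131, 0.0, -0.0]
ft_force: [0.3, 1.7, -1.4]
width: 0.0258
grip_force: 15.0
```

Request:
drive_tool([
  [[-0.04,-0.01,0.75],0],
  [[-0.11,-0.03,0.74],0],
  [[-0.18,-0.05,0.73],0],
  [[-0.25,-0.07,0.7],0],
  [[-0.32,-0.09,0.68],0],
  [[-0.38,-0.1,0.64],0],
  [[-0.43,-0.12,0.6],0],
  [[-0.49,-0.13,0.55],0],
  [[-0.54,-0.15,0.5],0],
  [[-0.59,-0.16,0.44],0],
])

```text
time: 6.4
ee_pos: [0.6013, 0.1805, 0.1216]
eef_rot: [0.991, 0.131, 0.0, -0.0]
ft_force: [1.3, 4.2, -0.7]
width: 0.0259
grip_force: 15.0
```

Request:
drive_tool([
  [[0,0,0],0],
  [[0,0,0],0],
  [[0,0,0],0],
  [[0,0,0],0],
  [[0,0,0],0],
  [[0,0,0],0],
  [[0,0,1.5],0],
  [[0,0,2.5],0],
  [[0,0,2.5],0],
  [[0,0,2.5],0],
], hand=0)

```text
time: 7.65
ee_pos: [0.6015, 0.1804, 0.213]
eef_rot: [0.991, 0.131, 0.001, -0.0]
ft_force: [-0.0, -0.4, -0.4]
width: 0.087
grip_force: 0.0
```

```bash
python3 - <<'E'
from h import *
c=vision.camera("side")
cv2.imwrite("pics/s2.png",cv2.resize(c["color"][180:384,60:310],None,fx=2.9,fy=2.9)[:,:,::-1])
s=r.read_state();print(s["ee_pos"],s["ft_force"],s["joint_positions"])
E
```

```text
[0.60272885 0.18102478 0.2166144 ] [ 0.53797722 -0.26762095  2.44737961] [ 0.14470155  0.42557209 -0.67974943  1.44522698  0.26981925  1.35947535
 -1.85394253]
```

View pics/s2.png

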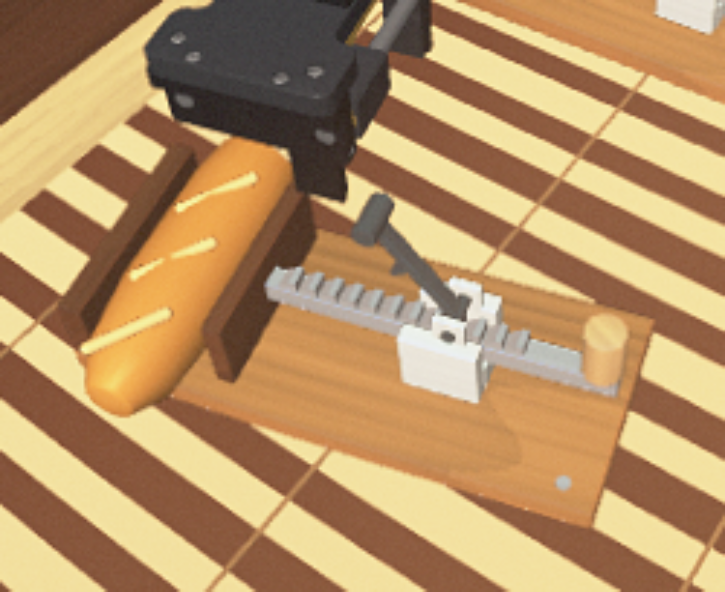

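The pawl stands up at about 1 rad, with the crossbar at (372,218). The bar is still in, and the loaf hasn't moved. Next is the knob.

Request:
drive_tool([
  [[-2,-0.55,0],0],
  [[-3,-0.8,0],0],
  [[-3,-0.8,0],0],
  [[-2.5,-0.75,0],0],
  [[-1,-0.3,-2],0],
  [[0,0,-2.5],0],
  [[0,0,-2.5],0],
  [[0,0,-1],0],
  [[0,0,0],0],
  [[0,0,0],0],
])

```text
time: 8.95
ee_pos: [0.487, 0.1485, 0.132]
eef_rot: [0.991, 0.131, 0.001, -0.0]
ft_force: [-0.7, -0.6, -0.3]
width: 0.087
grip_force: 0.0
```

```bash
python3 - <<'E'
from h import *
s=r.read_state();print(s["ee_pos"],s["ft_force"],s["joint_positions"])
E
```

```text
[0.48703413 0.14848762 0.13195224] [-0.71281117 -0.62152023 -0.26096997] [ 0.26502197  0.23220825 -0.72078375  1.85575335  0.17042941  1.11438478
 -1.82537559]
```

Request:
drive_tool([
  [[0,0,-1.5],0],
  [[0,0,-1.5],0],
  [[0,0,-1.5],0],
  [[0,0,-1.3],0],
  [[0,0,-1.0],0],
  [[0,0,0],0],
  [[0,0,0],0],
  [[0,0,0],0],
  [[0,0,0],0],
  [[0,0,0],0],
])

```text
time: 10.2
ee_pos: [0.4866, 0.1482, 0.0631]
eef_rot: [0.991, 0.131, 0.0, 0.0]
ft_force: [-0.1, 0.7, 0.1]
width: 0.0873
grip_force: 0.0
```

Request:
drive_tool([
  [[0,0,0],0],
  [[0,0,0],0],
  [[0,0,0],0],
  [[0,0,0],0],
  [[0,0,0],0],
  [[0,0,0],0],
  [[0,0,0],0],
  [[0,0,0],0],
  [[0,0,0],0],
  [[0,0,0],0],
], hand=1, newtons=25)

```text
time: 11.45
ee_pos: [0.486, 0.1497, 0.0629]
eef_rot: [0.991, 0.132, 0.0, -0.001]
ft_force: [-0.8, 5.7, -0.7]
width: 0.0229
grip_force: 25.0
```

Request:
drive_tool([
  [[-0.6,-0.16,0],0],
  [[-0.9,-0.24,0],0],
  [[-0.9,-0.24,0],0],
  [[-0.9,-0.24,0],0],
  [[-0.9,-0.24,0],0],
  [[-0.9,-0.24,0],0],
  [[-0.9,-0.24,0],0],
  [[-0.9,-0.24,0],0],
  [[-0.9,-0.24,0],0],
  [[-0.6,-0.16,0],0],
])

```text
time: 12.7
ee_pos: [0.4021, 0.1272, 0.0629]
eef_rot: [0.991, 0.132, 0.0, -0.001]
ft_force: [0.1, 6.8, -5.2]
width: 0.0236
grip_force: 25.0
```

Request:
drive_tool([
  [[-0.1,-0.03,0],0],
  [[-0.1,-0.03,0],0],
  [[-0.1,-0.03,0],0],
  [[-0.1,-0.02,0],0],
  [[-0.1,-0.03,0],0],
  [[0,0,0],0],
  [[0,0,0],0],
  [[0,0,0],0],
  [[0,0,0],0],
  [[0,0,0],0],
])

```text
time: 13.95
ee_pos: [0.399, 0.1264, 0.0631]
eef_rot: [0.991, 0.132, 0.002, -0.002]
ft_force: [11.0, 9.1, -15.6]
width: 0.0233
grip_force: 25.0
```

The pull force has risen to 11 N at 90 mm of travel, so the bar is at its stop. I'll release and rise.

Request:
drive_tool([
  [[0,0,0],0],
  [[0,0,0],0],
  [[0,0,0],0],
  [[0,0,0],0],
  [[0,0,0],0],
  [[0,0,0],0],
  [[0,0,1.5],0],
  [[0,0,2.5],0],
  [[0,0,2.5],0],
  [[0,0,2.5],0],
], hand=0)

```text
time: 15.2
ee_pos: [0.3975, 0.1246, 0.1547]
eef_rot: [0.991, 0.131, 0.0, 0.0]
ft_force: [-0.8, -0.6, -0.2]
width: 0.0866
grip_force: 0.0
```

Request:
drive_tool([
  [[0,0,2],0],
  [[0,0,2],0],
  [[0,0,1],0],
  [[0,0,0],0],
  [[0,0,0],0],
  [[0,0,0],0],
  [[0,0,0],0],
  [[0,0,0],0],
  [[0,0,0],0],
  [[0,0,0],0],
])

```text
time: 16.45
ee_pos: [0.3974, 0.1244, 0.2028]
eef_rot: [0.991, 0.131, -0.0, 0.0]
ft_force: [-0.0, -0.5, 0.8]
width: 0.0873
grip_force: 0.0
```

```bash
python3 - <<'E'
from h import *
c=vision.camera("side")
cv2.imwrite("pics/s3.png",cv2.resize(c["color"],(768,576))[:,:,::-1])
cv2.imwrite("pics/t3.png",cv2.resize(vision.camera("top")["color"],(768,576))[:,:,::-1])
s=r.read_state();print(s["ee_pos"],s["ft_force"])
for b in(.08,.085,.09):print(b,(proj(c,np.array([.487-.965*b,.149-.262*b,.088]))*1.5).round(1))
E
```

```text
[0.39745626 0.12436255 0.20288676] [ 0.24335018  0.19572046 -1.25488683]
0.08 [482.7 460.7]
0.085 [487.9 462. ]
0.09 [493.  463.3]
```

View pics/s3.png

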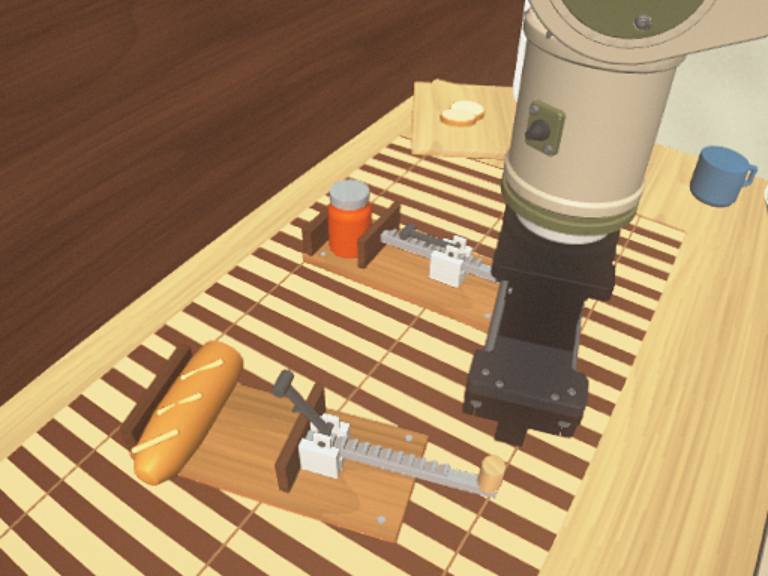

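View pics/t3.png

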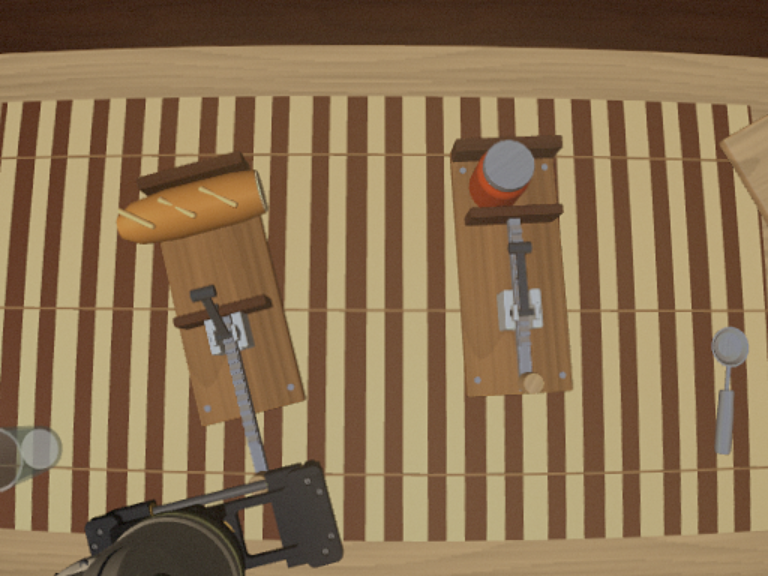

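The knob top is at about (492,463), which matches the 90 mm prediction. The jaw is back against the guide, the pawl is up, the loaf is in place and the jar clamp is untouched. I'll hand the job in.

```bash
python3 -c "
from bench import r
print(r.close_job())"
```

```text
the job is handed in; nothing more can be done
None
```

The baguette is free: I raised the pawl to about 1 rad and left it up, then pulled the bar the full 90 mm to its stop; the loaf stayed in place, the jar clamp was not touched, and the job is handed in.

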